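Shut the clamp on the cymbal post

ROBOT

A 7-joint arm with a two-finger parallel gripper is mounted at the origin on the work surface. World frame = base frame: x ahead of the robot, y to its left, z up, the work surface at z = 0. Lengths are in m, angles in rad, forces in N, time in s.
With the tool pointing down it reaches from about 0.4 to 0.9 m from the base axis. Payload 5.6 kg.
Tool frame: the origin (TCP) lies midway between the tips of the shut fingers; the grasp point (between the pads) lies 19 mm behind it; x points along the fingers, y is the direction in which the jaws open and shut, and the axes are right-handed (so a half turn about x gives the same grasp; the last joint's range is limited). The gripper opens to 92 mm and grips with 3 to 60 N. Pads are 20 mm wide; open, the fingers measure 128 mm over their backs; the gripper's body (75 mm by 189 mm) begins 69 mm behind the grasp point.
Start: joints at [-1.289, 0.468, -0.012, 1.603, 0.006, 1.071, -0.056], TCP at [0.207, 0.616, 0.181] pointing down, gripper open.
Joint ranges: [-2.53, 2.53], [-0.31, 2.02], [-1.57, 1.55], [0.28, 2.44], [-1.29, 4.43], [0.15, 1.84], [-2.92, 2.92]. Speed limits (rad/s): [2.57, 2.57, 3.14, 3.14, 3.14, 3.14, 3.14].

INTERFACE

Orientations are given as a unit quaternion [x, y, z, w].
In Python, from workcell import * gives the robot as it stands.
- The arm moves only by the tool arm_command, never from a script. Its arguments are lists of equal length, an entry for each row: "xyz": the shift along the tool's x, y, z in m, a list of three; "twist": the turn, a rotation vector about the tool's x, y, z in rad, a list of three. In form: {"xyz": [[dx, dy, dz], ...], "twist": [[ax, ay, az], ...]}. A call has 1 to 10 rows; each row is the pose to reach, as a shift and turn from the pose commanded when the call began, along the tool's axes at that moment; what a row does not reach only later rows make up. A row lasts 1/10 s, in which the tool goes at most 50 mm and 8.59 degrees, less where a joint would pass 70% of its speed; a pose out of reach is approached as far as the arm can. A call with a gripper value outside its range is refused whole. "grip" is the gripper command: -1 is fully open, 1 is shut, values between are in proportion, set as the call begins (left out, the last holds). The fingers move at their own pace and stop on an object; "squeeze" is the grip in N (left out, the last holds). Time passes only in rows, so rows that repeat a pose let the fingers close. It gives the time, the measured TCP pose, the force and the opening at its end, in the units of the state.
- get_obs(): the state, without advancing time (a new reading comes with each control period).
- get_image(name): name is "scene" or "top"; returns a dict with "image" (420x560x3 uint8, red, green, blue), "mtx" (3x3 intrinsics, pixels), "R" (3x3) and "t" (3): a world point X has camera coordinates R X + t. Camera axes: x right, y down, z forward; pixel columns grow to the right and rows downward; lengths in m; the calibration is good to about 2 mm. A picture is of the moment at which its call begins. There is no depth.
- finish_job(): hands the job in, once; it reports no verdict.
The state is a dict: "clock": time; "q": joint angles; "joint_velocities": joint speeds; "effort": joint torques, N m; "position": TCP position; "tcp_rot": TCP orientation; "contact_force": force on the tool from outside, world axes, zero at the start; "moment": the same for the moment, N m; "opening": finger opening in m.
Only numpy, scipy, OpenCV 4.12 (cv2) and the standard library are available. Lean on these libraries where they do the work, as an engineer would, in place of code of your own. Each camera call takes 0.05 s, during which the arm holds its last target. There are 200 camera calls.

TASK

On the drum-room bench two socket blocks are screwed down, both with their lever up, and a short cymbal post has been dropped into one of them. Swing the lever of the block that holds the post down until it is fully shut. Leave the empty block's lever as it is and leave the post standing in its socket.

Things in the scene. Friction and masses are not known exactly. Their poses are not given: they have to be found in the camera images.
- post_lever (a joint): Lever to shut, on the block with the post: steel bar 16 mm wide, 9 thick, with a black grip at its free end (34 long, 22 wide, 12 thick). Level hinge axis, square to the lever, 50 mm above the table. Rad: 0 = fully shut, lever level (rigid stop); larger = tip raised, starts 0.5 to 1.0. Stiff: stays where left, moves at 1 to 2 N on the grip. Shut, the grip overhangs the block, 44 mm above the table.
- post_lever_tip (a point): Middle of that lever's free end, 100 mm from the hinge axis. In plan, post, hinge and tip lie on one line: hinge 34 mm from the post, tip 100 mm x cos(joint) beyond the hinge. The block is fixed: aluminium, 46 mm wide, 42 high (hinge cheeks 59), on a steel foot 130 x 64 x 6 mm.
- post_mid (a point): Centre of the cymbal post (half-way up its 110 mm): upright loose steel tube 19 mm across with a 30 mm grey felt and a brass wing nut on top, standing 32 mm deep in the round socket of the block to be clamped with about 1 mm play; its top is 120 mm above the table.
- spare_lever_tip (a point): Free end of the same kind of lever on the other block, alike but with an empty socket. It is not to be moved.
There are look-alikes about, which are no part of the job. Leave any green or orange look-alike of the part that bears post_lever alone. Of the things that look like the part that bears post_mid, the smaller one is meant.

How it is judged:
By the outcome, as a careful person would: the job done as asked, in the order asked, and still so for the second after the job is handed in, with the robot touching nothing.
It also fails if it takes over 29 s, if anything falls off the work surface, if the arm or the gripper's body presses on something with over 40 N, if the wrist force passes 120 N, or if a joint passes its speed limit or range.

## Working session

There is one attempt and no reset: what is moved stays moved. The work goes in short steps, Python scripts to look and compute and a tool call to move; the robot and the scene stay as the last step left them, time stands still between calls to the robot, and variables do not carry over. Pictures are saved under pics/ and viewed, about 8 in all and at most 12, crops included, and the job is handed in when it is done.

Besides the shell and the picture viewer there is one more tool, called after "Request:" as name(argument=value, ...) on one line, values as JSON. arm_command: Moves the arm, as the interface text tells. Its arguments: {"type":"object","properties":{"xyz":{"type":"array","items":{"type":"array","items":{"type":"number"}}},"twist":{"type":"array","items":{"type":"array","items":{"type":"number"}}},"grip":{"type":"number"},"squeeze":{"type":"number"}},"required":["xyz","twist"]}

```bash
mkdir -p pics; python3 - <<'E'
from workcell import *
import cv2,pickle
for n in("scene","top"):
    d=get_image(n); cv2.imwrite(f"pics/{n}0.png",d["image"][:,:,::-1]); pickle.dump(d,open(f"{n}.pkl","wb")); print(n,d["mtx"],d["R"],d["t"])
print(get_obs())
E
```

```text
scene [[420.67942455   0.         285.44449485]
 [  0.         420.67942455 213.46104999]
 [  0.           0.           1.        ]] [[ 0.37345079  0.92762571 -0.00671215]
 [ 0.76604795 -0.3124661  -0.56172545]
 [-0.52316828  0.20463498 -0.82729648]] [-0.11728206 -0.33511954  1.2032142 ]
top [[447.47158264   0.         280.10763886]
 [  0.         447.47158264 210.1389431 ]
 [  0.           0.           1.        ]] [[ 0.01819311 -0.99966448  0.0184372 ]
 [-0.99670744 -0.01959041 -0.07867965]
 [ 0.07901445 -0.01694506 -0.99672944]] [-0.09133102  0.47821326  1.20819256]
{'clock': 0.1, 'q': array([-1.28901101,  0.46826259, -0.01157585,  1.60353288,  0.00600681,
        1.07139586, -0.05628797]), 'joint_velocities': array([ 0.00127648, -0.00171558,  0.00083199, -0.00266752,  0.00061625,
       -0.00065016, -0.00149559]), 'effort': array([ 6.26708188e-04, -5.21640551e+01, -1.26849819e-02, -2.44364065e+01,
       -5.68509637e-02,  1.40123698e-02,  7.92659966e-05]), 'position': array([0.20732072, 0.61544294, 0.18045228]), 'tcp_rot': array([ 0.11379885,  0.69784222, -0.11490201,  0.6977561 ]), 'contact_force': array([ 0.42645638, -0.05459432,  0.1864682 ]), 'moment': array([ 0.04771958, -0.01615143,  0.0245515 ]), 'opening': 0.09173827533146255}
```

View pics/scene0.png

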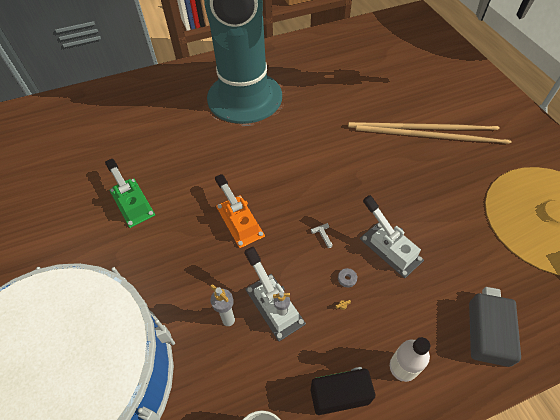

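View pics/top0.png

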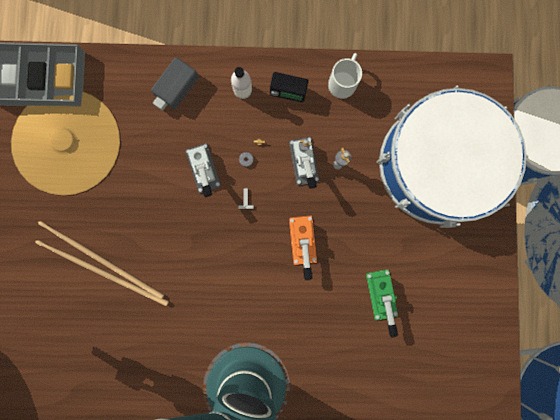

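```bash
python3 - <<'E'
import cv2,numpy as np
a=cv2.imread("pics/scene0.png")[235:345,200:310]; b=cv2.imread("pics/top0.png")[125:205,275:355]
a=cv2.resize(a,(400,400),interpolation=2); b=cv2.resize(b,(400,400),interpolation=2)
cv2.imwrite("pics/crop1.png",np.hstack([a,b]))
E
```

```text
(no output)
```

View pics/crop1.png

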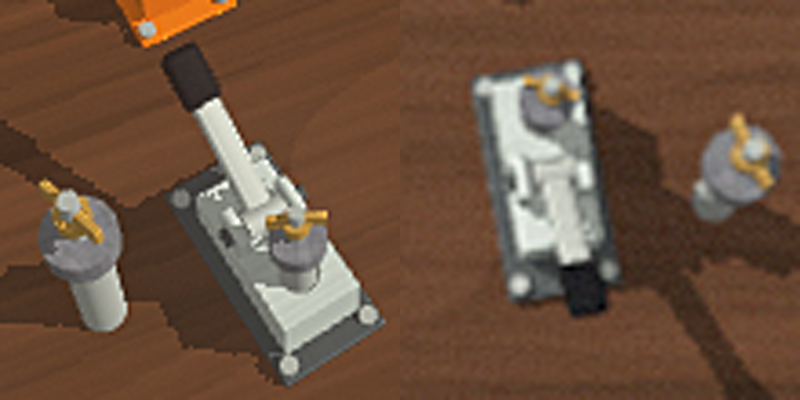

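```bash
cat > h.py <<'E'
import pickle,numpy as np,cv2
D={n:pickle.load(open(n+".pkl","rb")) for n in("scene","top")}
S=lambda u,v:(u/3.636+200,v/3.636+235)
T=lambda u,v:((u-400)/5+275,v/5+125)
def P(n):d=D[n];return d["mtx"]@np.c_[d["R"],d["t"]]
def tri(s,t):
    X=cv2.triangulatePoints(P("scene"),P("top"),np.array(s,float).reshape(2,1),np.array(t,float).reshape(2,1));X=(X[:3]/X[3]).ravel()
    e=[np.round((lambda p:p[:2]/p[2])(P(n)@np.r_[X,1])-q,1) for n,q in(("scene",s),("top",t))];return X.round(4),e
def atz(n,p,z):
    d=D[n];r=d["R"].T@np.linalg.solve(d["mtx"],[*p,1]);c=-d["R"].T@d["t"];return (c+r*(z-c[2])/r[2]).round(4)
E
python3 - <<'E'
from h import *
print("felt",tri(S(298,243),T(547,105)),"tip",tri(S(180,53),T(588,312)))
for s,t in [((290,363),(486,85)),((368,315),(573,68)),((180,198),(519,285)),((257,150),(608,270))]:print(tri(S(*s),T(*t)),atz("scene",S(*s),.008),atz("top",T(*t),.008))
E
```

```text
felt (array([ 0.6474, -0.1417,  0.0762]), [array([-0.6,  0. ]), array([-0.3, -0.1])]) tip (array([ 0.5342, -0.1631,  0.099 ]), [array([-0.4,  0. ]), array([-0.2, -0.1])])
(array([ 0.6768, -0.134 , -0.029 ]), [array([11.3, -1.2]), array([6.8, 1.9])]) [ 0.6821 -0.1599  0.008 ] [ 0.6732 -0.1129  0.008 ]
(array([ 0.6805, -0.1398,  0.0556]), [array([-12.1,   0. ]), array([-6.6, -3.1])]) [ 0.6736 -0.1115  0.008 ] [ 0.684  -0.1616  0.008 ]
(array([ 0.5613, -0.1566, -0.0288]), [array([11.3, -1.3]), array([7.4, 1.7])]) [ 0.5716 -0.1828  0.008 ] [ 0.5604 -0.1331  0.008 ]
(array([ 0.5711, -0.1595,  0.0504]), [array([-11.7,  -0. ]), array([-7., -3.])]) [ 0.5602 -0.1322  0.008 ] [ 0.5699 -0.1827  0.008 ]
```

```bash
cat > g.py <<'E'
from workcell import *
import numpy as np
from scipy.spatial.transform import Rotation as R
o=get_obs();A=R.from_quat(o["tcp_rot"]);p=o["position"]
def to(x): return A.inv().apply(np.array(x)-p).round(4)
def turn():  # to tool x down, tool y across lever (nearest of two)
    x=np.array([0,0,-1.]);best=None
    for s in(1,-1):
        y=s*np.array([.186,-.983,0]);B=R.from_matrix(np.c_[x,y,np.cross(x,y)]);r=(A.inv()*B).as_rotvec()
        if best is None or np.linalg.norm(r)<np.linalg.norm(best):best=r
    return best.round(4)
E
python3 -c "
from g import *
print(A.as_matrix().round(3),to([.543,-.161,.19]),turn(),to([.40,.25,.2]))"
```

```text
[[-0.     0.319  0.948]
 [-0.002  0.948 -0.319]
 [-1.    -0.002  0.   ]] [-0.0085 -0.6287  0.5659] [-5.119e-01 -3.000e-04  1.600e-03] [-0.0191 -0.2849  0.2992]
```

Request:
arm_command(xyz=[[-0.01, -0.031, 0.028], [-0.01, -0.063, 0.057], [-0.01, -0.094, 0.085], [-0.01, -0.126, 0.113], [-0.01, -0.157, 0.142], [-0.01, -0.189, 0.17], [-0.01, -0.22, 0.198], [-0.01, -0.252, 0.226], [-0.01, -0.283, 0.255], [-0.01, -0.314, 0.283]], twist=[[0, 0, 0], [0, 0, 0], [0, 0, 0], [0, 0, 0], [0, 0, 0], [0, 0, 0], [0, 0, 0], [0, 0, 0], [0, 0, 0], [0, 0, 0]], grip=1, squeeze=10)

```text
clock: 1.1
position: [0.3757, 0.2263, 0.1912]
tcp_rot: [0.114, 0.698, -0.114, 0.698]
contact_force: [1.0, 0.3, 0.6]
opening: 0.014
```

Request:
arm_command(xyz=[[0, -0.031, 0.028], [0, -0.063, 0.057], [0, -0.094, 0.085], [0, -0.126, 0.113], [0, -0.157, 0.142], [0, -0.189, 0.17], [0, -0.22, 0.198], [0, -0.252, 0.226], [0, -0.283, 0.255], [0, -0.314, 0.283]], twist=[[0, 0, 0], [-0.06, 0, 0], [-0.12, 0, 0], [-0.18, 0, 0], [-0.24, 0, 0], [-0.3, 0, 0], [-0.36, 0, 0], [-0.42, 0, 0], [-0.47, 0, 0], [-0.512, 0, 0]])

```text
clock: 2.1
position: [0.5437, -0.1613, 0.191]
tcp_rot: [-0.067, 0.704, 0.067, 0.704]
contact_force: [0.1, 0.1, 0.3]
opening: 0.0006
```

```bash
python3 - <<'E'
from g import *
import cv2,pickle
print(o["clock"],p,A.as_matrix().round(3),o["opening"],o["contact_force"],to([.543,-.161,.11]),turn())
im=[]
for n,(c,r) in (("scene",(190,170)),("top",(245,110))):
    d=get_image(n); im.append(cv2.resize(d["image"][r:r+150,c:c+130,::-1],(400,461),interpolation=2)); pickle.dump(d,open(n+"1.pkl","wb"))
cv2.imwrite("pics/c2.png",np.hstack(im))
E
```

```text
2.1 [ 0.5437411  -0.16128159  0.19100237] [[-0.    -0.188  0.982]
 [ 0.     0.982  0.188]
 [-1.     0.    -0.   ]] 0.0005776349560165754 [0.13267503 0.13268275 0.33240163] [ 0.081   0.0004 -0.0006] [ 0.0022 -0.0003 -0.0003]
```

View pics/c2.png

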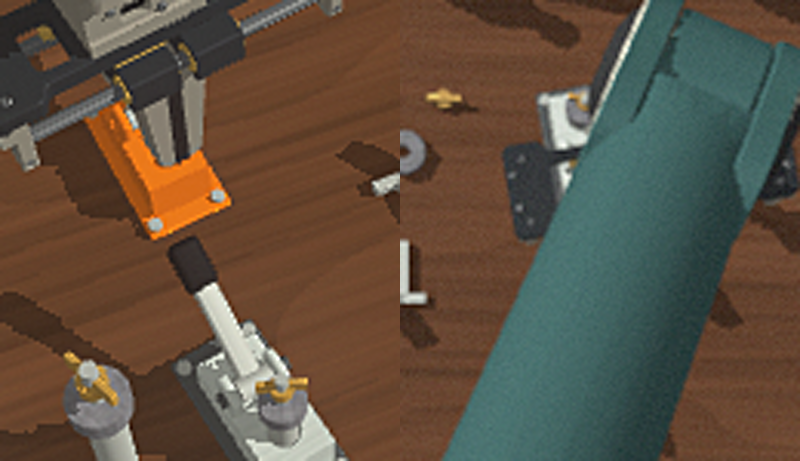

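```bash
python3 - <<'E'
from h import *
print(atz("scene",S(105,322),0),atz("top",T(708,208),0),tri(S(68,203),T(753,150)),tri(S(80,240),T(742,163)))
X=np.array([.5437,-.1613,.191,1]);q=P("scene")@X;print(q[:2]/q[2])
E
```

```text
[ 0.6211 -0.2437  0.    ] [ 0.6075 -0.2395  0.    ] (array([ 0.6125, -0.2421,  0.138 ]), [array([ 0., -0.]), array([0., 0.])]) (array([ 0.6141, -0.2427,  0.0973]), [array([-0.2,  0. ]), array([-0.1, -0. ])])
[247.78697215 227.61881414]
```

Request:
arm_command(xyz=[[0.02, 0, 0], [0.045, 0, 0], [0.065, 0, 0], [0.072, 0, 0], [0.078, 0, 0], [0.084, 0, 0], [0.09, 0, -0.001], [0.096, 0, -0.003], [0.102, 0, -0.005]], twist=[[0, 0, 0], [0, 0, 0], [0, 0, 0], [0, 0, 0], [0, 0, 0], [0, 0, 0], [0, 0, 0], [0, 0, 0], [0, 0, 0]])

```text
clock: 3.1
position: [0.5385, -0.1608, 0.0892]
tcp_rot: [-0.066, 0.704, 0.066, 0.704]
contact_force: [-0.5, -0.3, -0.2]
opening: 0.0003
```

Request:
arm_command(xyz=[[0.005, 0, -0.001], [0.01, 0, -0.002], [0.015, 0, -0.004], [0.02, 0, -0.005], [0.024, 0, -0.005], [0.028, 0, -0.005], [0.03, 0, -0.005]], twist=[[0, 0, 0], [0, 0, 0], [0, 0, 0], [0, 0, 0], [0, 0, 0], [0, 0, 0], [0, 0, 0]])

```text
clock: 3.8
position: [0.5337, -0.1616, 0.0589]
tcp_rot: [-0.066, 0.704, 0.066, 0.704]
contact_force: [-1.1, -0.5, 2.2]
opening: 0.0006
```

```bash
python3 - <<'E'
from g import *
import cv2
print(o["clock"],p,o["contact_force"],o["moment"])
d=get_image("scene");cv2.imwrite("pics/c3.png",cv2.resize(d["image"][170:350,170:370,::-1],(660,594),interpolation=2))
E
```

```text
3.8 [ 0.53367254 -0.16163072  0.05891161] [-1.10521968 -0.52103234  2.17878666] [-0.00339676  0.31003046  0.00501086]
```

View pics/c3.png

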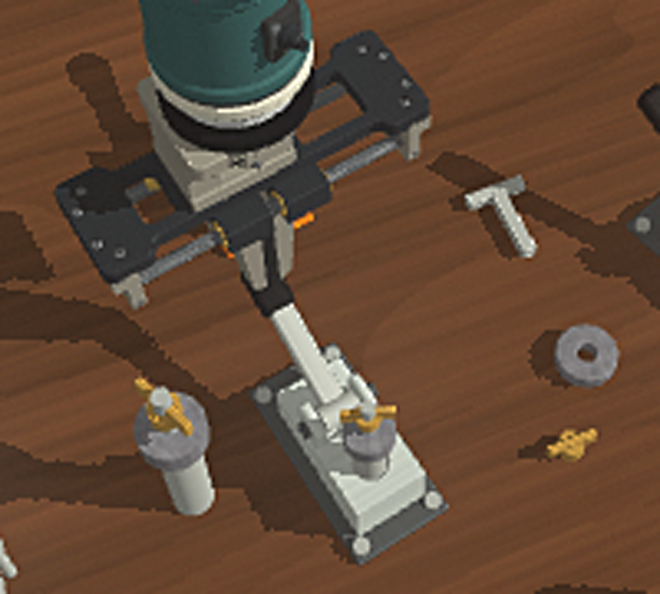

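The fingers at crop (268,290) are on the black grip and the lever is nearly level. The post still stands at (368,440). Next I press gently to the stop.

Request:
arm_command(xyz=[[0.002, 0, 0], [0.003, 0, 0], [0.004, 0, 0], [0.005, 0, 0], [0.005, 0, 0]], twist=[[0, 0, 0], [0, 0, 0], [0, 0, 0], [0, 0, 0], [0, 0, 0]])

```text
clock: 4.35
position: [0.5337, -0.1616, 0.0542]
tcp_rot: [-0.066, 0.704, 0.066, 0.704]
contact_force: [0.2, -1.0, 0.9]
opening: 0.0006
```

Request:
arm_command(xyz=[[0.001, 0, 0], [0.002, 0, 0], [0.003, 0, 0], [0.003, 0, 0]], twist=[[0, 0, 0], [0, 0, 0], [0, 0, 0], [0, 0, 0]])

```text
clock: 4.75
position: [0.5335, -0.1617, 0.0511]
tcp_rot: [-0.066, 0.704, 0.066, 0.704]
contact_force: [-0.2, -0.1, 0.9]
opening: 0.0008
```

```bash
python3 - <<'E'
from g import *
import cv2
d=get_image("scene");cv2.imwrite("pics/c4.png",cv2.resize(d["image"][220:330,215:325,::-1],(600,600),interpolation=2))
E
```

```text
(no output)
```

View pics/c4.png

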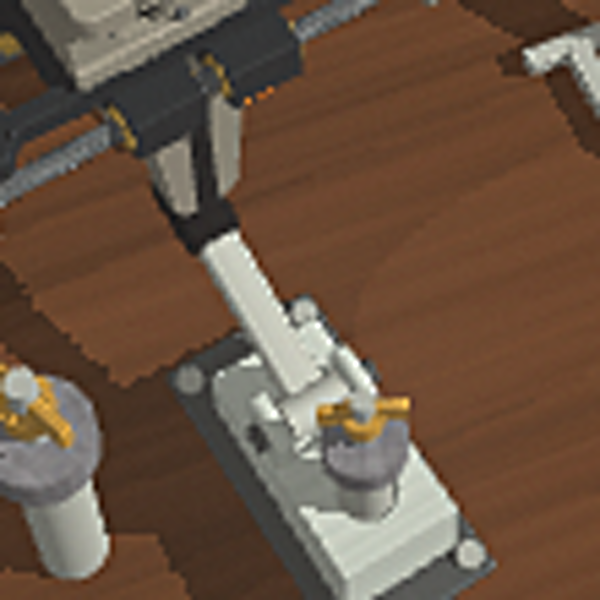

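```bash
python3 - <<'E'
from h import *
pj=lambda X:((lambda q:q[:2]/q[2])(P("scene")@np.r_[X,1])-[215,220])*5.4545
u=np.array([-.983,-.186,0]);z=np.array([0,0,1.])
for dh in(0,.006):
  H=np.array([.614,-.148,.05])-u*dh
  for th in(0,.1,.2,.3):
    a=u*np.cos(th)+z*np.sin(th);n=z*np.cos(th)-u*np.sin(th)
    print(dh,th,pj(H+66*a/1e3+.006*n).round(),pj(H+.1*a+.006*n).round(),"hinge",pj(H).round())
print("tcp",pj([.5335,-.1617,.0511]),"post top",pj([.6474,-.1417,.12]),pj([.6474,-.1417,.10]))
E
```

```text
0 0 [216. 250.] [170. 181.] hinge [312. 399.]
0 0.1 [216. 244.] [169. 170.] hinge [312. 399.]
0 0.2 [217. 239.] [170. 161.] hinge [312. 399.]
0 0.3 [219. 235.] [172. 154.] hinge [312. 399.]
0.006 0 [225. 262.] [178. 193.] hinge [321. 412.]
0.006 0.1 [225. 256.] [177. 182.] hinge [321. 412.]
0.006 0.2 [226. 251.] [178. 173.] hinge [321. 412.]
0.006 0.3 [228. 248.] [180. 167.] hinge [321. 412.]
tcp [199.35529657 222.21968556] post top [360.05432318 393.4598644 ] [360.99509117 418.27208891]
```

Request:
arm_command(xyz=[[0.001, 0, 0], [0.002, 0, 0], [0.003, 0, 0], [0.003, 0, 0]], twist=[[0, 0, 0], [0, 0, 0], [0, 0, 0], [0, 0, 0]])

```text
clock: 5.2
position: [0.5335, -0.1617, 0.0481]
tcp_rot: [-0.066, 0.704, 0.066, 0.704]
contact_force: [0.6, -0.3, 0.3]
opening: 0.0001
```

Request:
arm_command(xyz=[[-0.02, 0, 0], [-0.05, 0, -0.02], [-0.09, 0, -0.06], [-0.1, 0, -0.1], [-0.1, 0, -0.1]], twist=[[0, 0, 0], [0, 0, 0], [0, 0, 0], [0, 0, 0], [0, 0, 0]])

```text
clock: 5.7
position: [0.4318, -0.1817, 0.1501]
tcp_rot: [-0.064, 0.703, 0.065, 0.705]
contact_force: [0.9, 0.1, 0.5]
opening: 0.0009
```

```bash
python3 - <<'E'
from g import *
import cv2
print(p)
d=get_image("scene");cv2.imwrite("pics/c5.png",cv2.resize(d["image"][220:330,215:325,::-1],(600,600),interpolation=2))
E
```

```text
[ 0.43184706 -0.18171056  0.15011573]
```

View pics/c5.png

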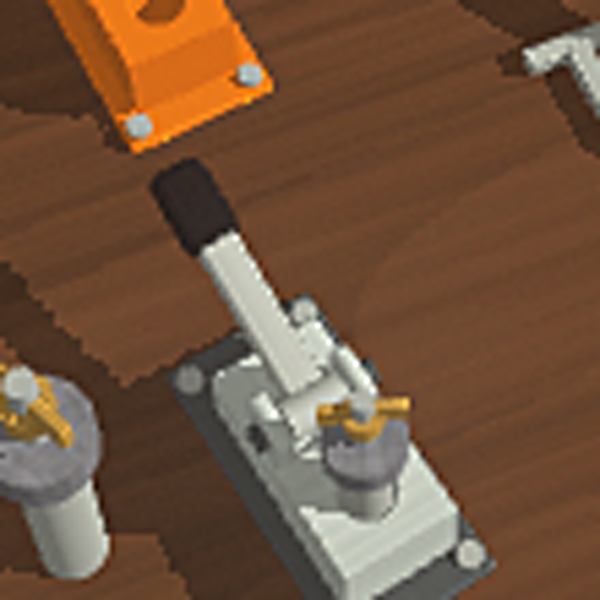

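Request:
arm_command(xyz=[[-0.02, 0.04, 0], [-0.04, 0.08, 0], [-0.04, 0.12, 0], [-0.04, 0.16, 0], [-0.04, 0.2, 0], [-0.04, 0.24, 0], [-0.04, 0.24, 0]], twist=[[0, 0, 0], [0, 0, 0], [0, 0, 0], [0, 0, 0], [0, 0, 0], [0, 0, 0], [0, 0, 0]])

```text
clock: 6.45
position: [0.3902, 0.0607, 0.1879]
tcp_rot: [-0.069, 0.704, 0.07, 0.704]
contact_force: [-0.0, -1.0, -0.2]
opening: 0.0002
```

```bash
python3 - <<'E'
from g import *
import cv2,pickle
print(o["clock"],p)
im=[]
for n,(c,r) in (("scene",(235,240)),("top",(280,130))):
    d=get_image(n); im.append(cv2.resize(d["image"][r:r+70,c:c+50,::-1],(400,560),interpolation=2)); pickle.dump(d,open(n+"2.pkl","wb"))
cv2.imwrite("pics/c6.png",np.hstack(im))
E
```

```text
6.45 [0.3901974  0.06067394 0.18791635]
```

View pics/c6.png

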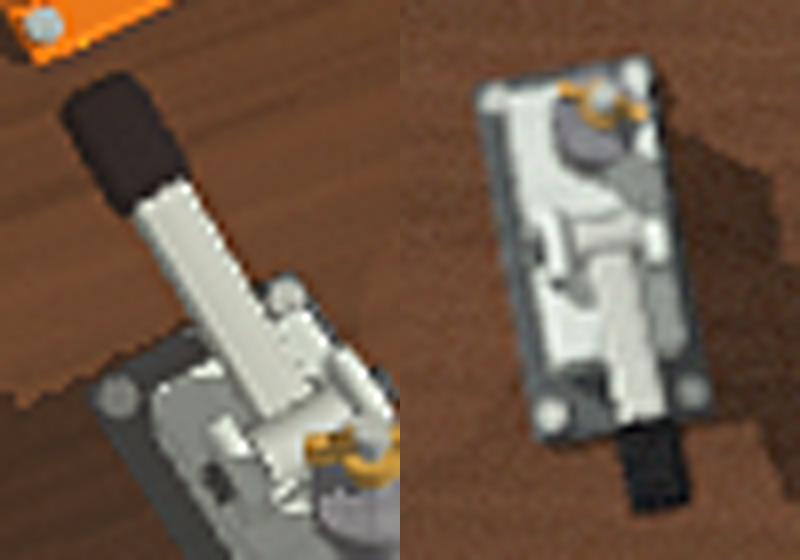

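```bash
python3 - <<'E'
from h import *
s=lambda u,v:(235+u/8,240+v/8)
t=lambda u,v:(280+(u-400)/8,130+v/8)
a=tri(s(95,92),t(662,506));b=tri(s(162,198),t(650,424));c=tri(s(325,420),t(605,232))
print(a,b,"hingebarrel",c,"wingnut",tri(s(372,425),t(603,97)),"post felt ctr top edge")
d=a[0]-b[0];print(np.linalg.norm(d),np.arctan2(-d[2],np.hypot(*d[:2])))
for p,z in(((95,92),.056),((162,198),.056)):print(atz("scene",s(*p),z))
for p,z in(((662,506),.056),((650,424),.056),((605,232),.056)):print(atz("top",t(*p),z))
E
```

```text
(array([ 0.522 , -0.1662,  0.0733]), [array([-0.2,  0. ]), array([-0.1, -0. ])]) (array([ 0.5509, -0.1613,  0.0643]), [array([-1.1,  0.1]), array([-0.7, -0.2])]) hingebarrel (array([ 0.6171, -0.1451,  0.0565]), [array([-1.6,  0.1]), array([-1. , -0.3])]) wingnut (array([ 0.6481, -0.1417,  0.1171]), [array([-0.3,  0. ]), array([-0.2, -0.1])]) post felt ctr top edge
0.030663007028013344 -0.2978999348263926
[ 0.5126 -0.164   0.056 ]
[ 0.5473 -0.1584  0.056 ]
[ 0.524  -0.1681  0.056 ]
[ 0.5515 -0.1637  0.056 ]
[ 0.6163 -0.1478  0.056 ]
```

```bash
python3 - <<'E'
from g import *
print(to([.46,-.06,.188]),to([.547,-.1605,.12]),turn())
E
```

```text
[-0.     -0.1274  0.0458] [ 0.068  -0.2425  0.1122] [ 0.003  -0.0004  0.0003]
```

Request:
arm_command(xyz=[[0, -0.03, 0.015], [0, -0.06, 0.03], [0, -0.1, 0.045], [0, -0.14, 0.06], [0, -0.18, 0.08], [0, -0.22, 0.1], [0.03, -0.2425, 0.1122], [0.07, -0.2425, 0.1122], [0.085, -0.2425, 0.1122], [0.085, -0.2425, 0.1122]], twist=[[0, 0, 0], [0, 0, 0], [0, 0, 0], [0, 0, 0], [0, 0, 0], [0, 0, 0], [0, 0, 0], [0, 0, 0], [0, 0, 0], [0, 0, 0]])

```text
clock: 7.55
position: [0.5438, -0.1622, 0.1008]
tcp_rot: [-0.065, 0.706, 0.066, 0.702]
contact_force: [-0.4, -0.4, -0.1]
opening: 0.0003
```

```bash
python3 - <<'E'
from g import *
from h import P
import cv2
d=get_image("scene");cv2.imwrite("pics/c7.png",cv2.resize(d["image"][215:325,215:325,::-1],(600,600),interpolation=2))
q=P("scene")@np.r_[p,1];print(o["clock"],p,o["contact_force"],(q[:2]/q[2]-[215,215])*5.4545)
E
```

```text
7.55 [ 0.54384039 -0.16222423  0.10080543] [-0.44458849 -0.39290128 -0.12773437] [197.30671699 207.74219285]
```

View pics/c7.png

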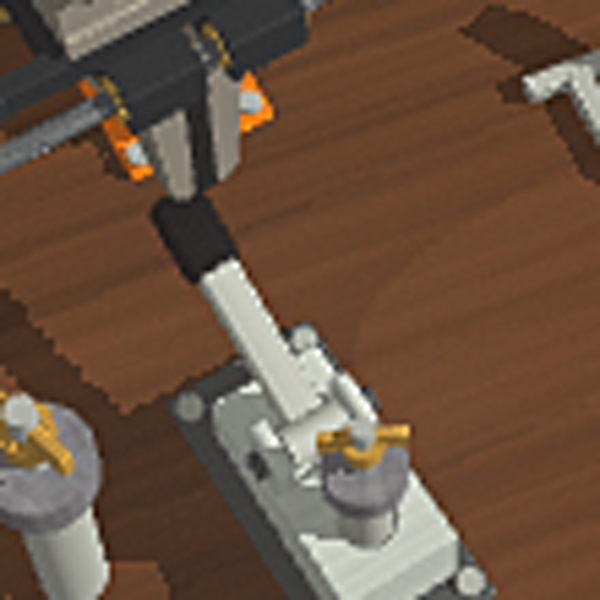

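Request:
arm_command(xyz=[[0.007, 0, 0], [0.014, 0, 0], [0.02, 0, 0], [0.026, 0, 0], [0.031, 0, 0], [0.031, 0, 0]], twist=[[0, 0, 0], [0, 0, 0], [0, 0, 0], [0, 0, 0], [0, 0, 0], [0, 0, 0]])

```text
clock: 8.2
position: [0.5455, -0.1616, 0.0716]
tcp_rot: [-0.066, 0.704, 0.066, 0.704]
contact_force: [-0.1, -1.1, 0.4]
opening: 0.0003
```

Request:
arm_command(xyz=[[0.003, 0, 0], [0.006, 0, 0], [0.009, 0, 0], [0.012, 0, 0]], twist=[[0, 0, 0], [0, 0, 0], [0, 0, 0], [0, 0, 0]])

```text
clock: 8.6
position: [0.5461, -0.1619, 0.0601]
tcp_rot: [-0.066, 0.704, 0.066, 0.704]
contact_force: [-0.1, -1.0, -0.2]
opening: -0.0
```

```bash
python3 - <<'E'
from g import *
import cv2
d=get_image("scene");cv2.imwrite("pics/c8.png",cv2.resize(d["image"][215:325,215:325,::-1],(600,600),interpolation=2))
print(o["clock"],p,o["contact_force"],o["moment"],o["effort"])
E
```

```text
8.6 [ 0.54606424 -0.16185231  0.060079  ] [-0.08658911 -1.03437365 -0.23429064] [ 0.01245951  0.03396865 -0.00660303] [-8.34722165e-02 -4.62516117e+01  5.22363916e+00 -1.86345828e+01
  7.70712574e-02  1.10640500e-01 -2.21013709e-02]
```

View pics/c8.png

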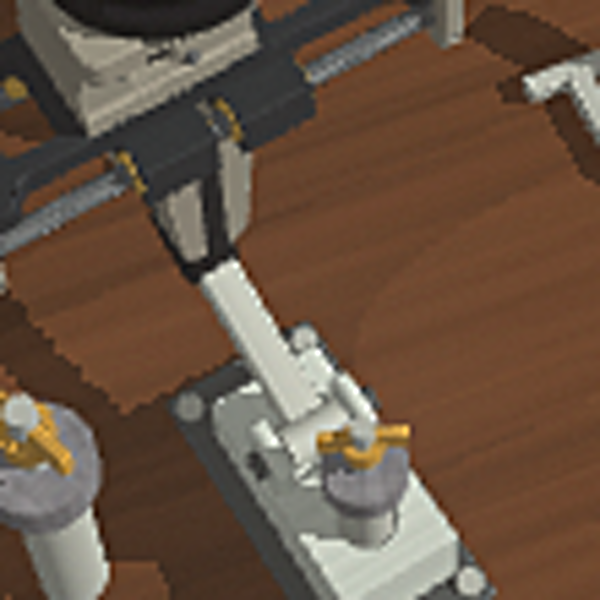

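Request:
arm_command(xyz=[[0.001, 0, 0], [0.002, 0, 0], [0.003, 0, 0], [0.004, 0, 0], [0.004, 0, 0]], twist=[[0, 0, 0], [0, 0, 0], [0, 0, 0], [0, 0, 0], [0, 0, 0]])

```text
clock: 9.15
position: [0.546, -0.1618, 0.0562]
tcp_rot: [-0.066, 0.704, 0.066, 0.704]
contact_force: [0.0, -0.6, 0.0]
opening: 0.0005
```

Request:
arm_command(xyz=[[0.001, 0, 0], [0.002, 0, 0], [0.003, 0, 0], [0.003, 0, 0]], twist=[[0, 0, 0], [0, 0, 0], [0, 0, 0], [0, 0, 0]])

```text
clock: 9.55
position: [0.5459, -0.1618, 0.0531]
tcp_rot: [-0.066, 0.704, 0.066, 0.704]
contact_force: [-0.6, 0.6, -0.2]
opening: 0.0004
```

Request:
arm_command(xyz=[[0.001, 0, 0], [0.002, 0, 0], [0.003, 0, 0], [0.004, 0, 0], [0.004, 0, 0]], twist=[[0, 0, 0], [0, 0, 0], [0, 0, 0], [0, 0, 0], [0, 0, 0]])

```text
clock: 10.05
position: [0.5459, -0.1618, 0.0491]
tcp_rot: [-0.066, 0.704, 0.066, 0.704]
contact_force: [0.7, -0.8, 0.5]
opening: 0.0006
```

Request:
arm_command(xyz=[[0.001, 0, 0], [0.002, 0, 0], [0.003, 0, 0], [0.003, 0, 0]], twist=[[0, 0, 0], [0, 0, 0], [0, 0, 0], [0, 0, 0]])

```text
clock: 10.45
position: [0.5459, -0.1618, 0.0461]
tcp_rot: [-0.066, 0.704, 0.066, 0.704]
contact_force: [0.3, -0.4, 0.1]
opening: 0.0006
```

```bash
python3 - <<'E'
from g import *
from h import P
import cv2,pickle
d=get_image("scene");f=d["image"][:,:,::-1];pickle.dump(d,open("scene3.pkl","wb"))
cv2.imwrite("pics/full3.png",f)
a=cv2.resize(f[235:305,235:285],(400,560),interpolation=2)
b=cv2.resize(pickle.load(open("scene2.pkl","rb"))["image"][235:305,235:285,::-1],(400,560),interpolation=2)
q=P("scene")@np.r_[p,1];print((q[:2]/q[2]-[235,235])*8)
cv2.imwrite("pics/c9.png",np.hstack([a,b]))
E
```

```text
[149.69905446 256.12724363]
```

View pics/c9.png

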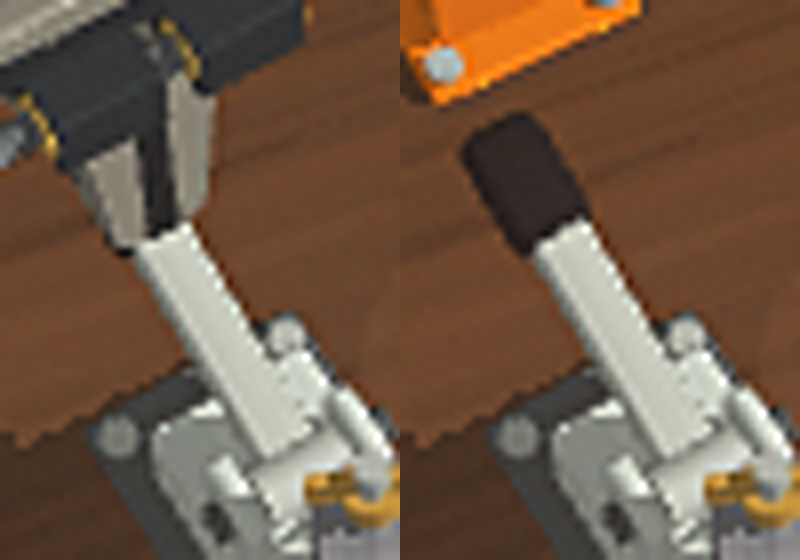

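Request:
arm_command(xyz=[[0.001, 0, 0], [0.002, 0, 0], [0.003, 0, 0], [0.003, 0, 0]], twist=[[0, 0, 0], [0, 0, 0], [0, 0, 0], [0, 0, 0]])

```text
clock: 10.9
position: [0.5459, -0.1619, 0.0432]
tcp_rot: [-0.066, 0.704, 0.066, 0.704]
contact_force: [-0.1, -1.0, 0.6]
opening: 0.0001
```

Request:
arm_command(xyz=[[0.001, 0, 0], [0.002, 0, 0], [0.003, 0, 0], [0.003, 0, 0]], twist=[[0, 0, 0], [0, 0, 0], [0, 0, 0], [0, 0, 0]])

```text
clock: 11.3
position: [0.546, -0.1619, 0.0401]
tcp_rot: [-0.066, 0.704, 0.066, 0.704]
contact_force: [-1.2, 0.5, 0.9]
opening: 0.0
```

Request:
arm_command(xyz=[[0.001, 0, 0], [0.002, 0, 0], [0.003, 0, 0], [0.004, 0, 0], [0.004, 0, 0]], twist=[[0, 0, 0], [0, 0, 0], [0, 0, 0], [0, 0, 0], [0, 0, 0]])

```text
clock: 11.8
position: [0.5459, -0.1618, 0.0361]
tcp_rot: [-0.066, 0.704, 0.066, 0.704]
contact_force: [0.3, -0.0, 0.7]
opening: 0.0009
```

```bash
cat > k.py <<'E'
from g import *
import cv2,pickle,sys
d=get_image("scene");pickle.dump(d,open(sys.argv[1],"wb"))
def prof(f):
    i=pickle.load(open(f,"rb"))["image"].mean(2).astype(np.float32)
    # along the lever, from (245,245) grip to (268,285) steel
    s=np.linspace(0,1,60);return cv2.remap(i,(246+s*22).astype(np.float32).reshape(1,-1),(249+s*38).astype(np.float32).reshape(1,-1),1)[0]
print(o["clock"],p,o["contact_force"])
for f in ["scene.pkl","scene2.pkl","scene3.pkl",sys.argv[1]]:
    v=prof(f);print(f,v[10:50].round().astype(int).tolist())
a=pickle.load(open("scene3.pkl","rb"))["image"].astype(int);b=d["image"].astype(int)
x=np.abs(a-b).sum(2)
print("post region diff",x[285:320,265:300].max(), x[262:282,250:270].max())
E
python3 k.py scene4.pkl
```

```text
11.8 [ 0.54594639 -0.16182172  0.03608325] [ 0.33492351 -0.03898525  0.70154133]
scene.pkl [48, 47, 48, 48, 48, 47, 48, 49, 48, 48, 47, 40, 39, 79, 166, 216, 208, 205, 203, 202, 203, 203, 202, 203, 203, 201, 203, 203, 201, 202, 200, 201, 202, 201, 202, 201, 202, 202, 200, 201]
scene2.pkl [44, 43, 45, 45, 43, 44, 44, 45, 45, 44, 40, 39, 73, 161, 208, 201, 197, 196, 195, 195, 195, 195, 196, 196, 195, 196, 196, 194, 195, 196, 194, 194, 194, 194, 194, 194, 194, 194, 195, 194]
scene3.pkl [127, 128, 129, 131, 126, 128, 136, 100, 73, 55, 46, 38, 36, 103, 186, 205, 199, 196, 195, 196, 195, 195, 196, 195, 194, 195, 195, 193, 194, 196, 195, 194, 194, 194, 193, 194, 194, 194, 196, 195]
scene4.pkl [82, 139, 133, 130, 124, 128, 136, 100, 72, 62, 62, 47, 39, 37, 35, 35, 82, 157, 204, 197, 194, 193, 192, 192, 192, 192, 191, 191, 191, 191, 190, 191, 192, 191, 190, 190, 191, 190, 189, 189]
post region diff 218 560
```

Request:
arm_command(xyz=[[0.001, 0, 0], [0.002, 0, 0], [0.003, 0, 0], [0.003, 0, 0]], twist=[[0, 0, 0], [0, 0, 0], [0, 0, 0], [0, 0, 0]])

```text
clock: 12.25
position: [0.546, -0.1618, 0.0332]
tcp_rot: [-0.066, 0.704, 0.066, 0.704]
contact_force: [1.1, 0.4, 0.4]
opening: 0.0006
```

Request:
arm_command(xyz=[[0.001, 0, 0], [0.002, 0, 0], [0.003, 0, 0], [0.003, 0, 0]], twist=[[0, 0, 0], [0, 0, 0], [0, 0, 0], [0, 0, 0]])

```text
clock: 12.65
position: [0.546, -0.1619, 0.0301]
tcp_rot: [-0.066, 0.704, 0.066, 0.704]
contact_force: [-0.0, 0.0, 0.2]
opening: 0.0002
```

```bash
python3 k.py scene5.pkl | cut -c1-220
```

```text
12.65 [ 0.54602168 -0.16187721  0.03013539] [-0.01934329  0.01328024  0.20221778]
scene.pkl [48, 47, 48, 48, 48, 47, 48, 49, 48, 48, 47, 40, 39, 79, 166, 216, 208, 205, 203, 202, 203, 203, 202, 203, 203, 201, 203, 203, 201, 202, 200, 201, 202, 201, 202, 201, 202, 202, 200, 201]
scene2.pkl [44, 43, 45, 45, 43, 44, 44, 45, 45, 44, 40, 39, 73, 161, 208, 201, 197, 196, 195, 195, 195, 195, 196, 196, 195, 196, 196, 194, 195, 196, 194, 194, 194, 194, 194, 194, 194, 194, 195, 194]
scene3.pkl [127, 128, 129, 131, 126, 128, 136, 100, 73, 55, 46, 38, 36, 103, 186, 205, 199, 196, 195, 196, 195, 195, 196, 195, 194, 195, 195, 193, 194, 196, 195, 194, 194, 194, 193, 194, 194, 194, 196, 195]
scene5.pkl [49, 52, 79, 108, 136, 135, 136, 100, 72, 62, 60, 46, 41, 39, 41, 41, 36, 38, 81, 174, 198, 191, 190, 189, 188, 188, 188, 188, 187, 186, 187, 187, 187, 186, 186, 186, 186, 187, 187, 186]
post region diff 221 543
```

Request:
arm_command(xyz=[[0.001, 0, 0], [0.002, 0, 0], [0.003, 0, 0], [0.004, 0, 0], [0.004, 0, 0]], twist=[[0, 0, 0], [0, 0, 0], [0, 0, 0], [0, 0, 0], [0, 0, 0]])

```text
clock: 13.2
position: [0.546, -0.1619, 0.0261]
tcp_rot: [-0.066, 0.704, 0.066, 0.704]
contact_force: [0.5, 0.1, -0.8]
opening: 0.0005
```

```bash
python3 k.py scene6.pkl | grep -v "e.pkl\|[23].pkl"; python3 - <<'E'
from h import *
# fit theta from boundary row along the profile line, for several hinge offsets
u=np.array([-.983,-.186,0]);z=np.array([0,0,1.])
for th in(.6,.4,.2,.1,0,-.1):
  a=u*np.cos(th)+z*np.sin(th);n=z*np.cos(th)-u*np.sin(th)
  q=P("scene")@np.r_[np.array([.6145,-.148,.05])+.066*a+.0045*n,1];q=q[:2]/q[2];print(th,q.round(2),"idx",round(((q-[246,249])@[22,38]/(22**2+38**2))*59-10,1))
E
```

```text
13.2 [ 0.54601782 -0.16187069  0.02608815] [ 0.51487322  0.05767456 -0.76977598]
scene6.pkl [50, 50, 48, 63, 107, 133, 137, 108, 79, 61, 60, 45, 38, 37, 39, 42, 40, 36, 37, 87, 155, 195, 190, 187, 187, 187, 186, 185, 185, 185, 185, 185, 185, 184, 185, 184, 184, 184, 184, 184]
post region diff 228 565
0.6 [257.23 263.19] idx 14.1
0.4 [255.72 263.1 ] idx 12.9
0.2 [254.9  264.19] idx 13.7
0.1 [254.76 265.16] idx 14.7
0 [254.78 266.38] idx 16.1
-0.1 [254.97 267.84] idx 18.0
```

```bash
python3 - <<'E'
import cv2,pickle,numpy as np
im=[cv2.resize(pickle.load(open(f,"rb"))["image"][225:300,230:280,::-1],(400,600),interpolation=2) for f in("scene4.pkl","scene6.pkl")]
cv2.imwrite("pics/c10.png",np.hstack(im))
E
```

```text
(no output)
```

View pics/c10.png

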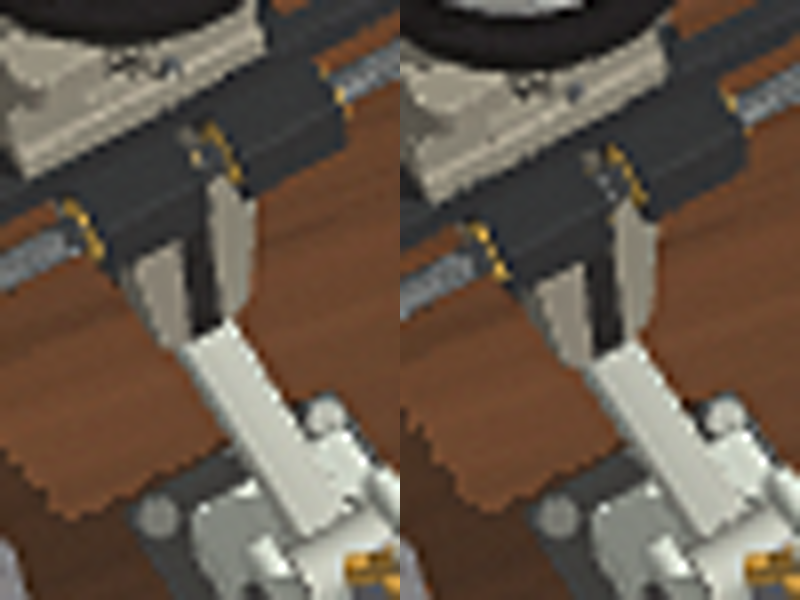

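Request:
arm_command(xyz=[[0.001, 0, 0], [0.002, 0, 0], [0.003, 0, 0], [0.003, 0, 0]], twist=[[0, 0, 0], [0, 0, 0], [0, 0, 0], [0, 0, 0]])

```text
clock: 13.65
position: [0.5461, -0.1618, 0.0232]
tcp_rot: [-0.066, 0.704, 0.066, 0.704]
contact_force: [-0.8, -0.1, 0.3]
opening: 0.0005
```

```bash
python3 k.py scene7.pkl | grep -v "e.pkl\|[23].pkl"
```

```text
13.65 [ 0.54607536 -0.16183549  0.02318178] [-0.79162257 -0.14094568  0.29972618]
scene7.pkl [51, 51, 49, 49, 60, 107, 140, 109, 79, 60, 60, 45, 38, 37, 38, 41, 41, 39, 38, 38, 82, 163, 192, 187, 184, 183, 184, 184, 183, 182, 183, 183, 182, 181, 182, 181, 182, 182, 181, 182]
post region diff 236 559
```

Request:
arm_command(xyz=[[0.001, 0, 0], [0.002, 0, 0], [0.003, 0, 0], [0.003, 0, 0]], twist=[[0, 0, 0], [0, 0, 0], [0, 0, 0], [0, 0, 0]])

```text
clock: 14.1
position: [0.5463, -0.1618, 0.0226]
tcp_rot: [-0.066, 0.704, 0.066, 0.704]
contact_force: [-7.7, 1.5, 21.7]
opening: 0.0008
```

Request:
arm_command(xyz=[[0.001, 0, 0], [0.002, 0, 0], [0.003, 0, 0], [0.003, 0, 0]], twist=[[0, 0, 0], [0, 0, 0], [0, 0, 0], [0, 0, 0]])

```text
clock: 14.5
position: [0.5464, -0.1618, 0.0221]
tcp_rot: [-0.065, 0.704, 0.067, 0.704]
contact_force: [-13.9, 3.9, 41.5]
opening: 0.0006
```

```bash
python3 k.py scene8.pkl | grep -v "e.pkl\|[23].pkl"; python3 - <<'E'
import pickle,numpy as np
# shading reference: spare lever steel and a grey block-top patch, green lever
for f in ["scene.pkl"]+["scene%d.pkl"%i for i in(2,3,4,5,6,7,8)]:
    i=pickle.load(open(f,"rb"))["image"].mean(2);print(f,i[276:284,262:267].mean().round(1),"blocktop",i[312:318,283:290].mean().round(1))
E
```

```text
14.5 [ 0.5464294  -0.16184263  0.02209987] [-13.86322597   3.86681537  41.46503825]
scene8.pkl [52, 52, 51, 50, 51, 90, 126, 103, 72, 61, 61, 45, 38, 39, 41, 42, 43, 41, 39, 39, 84, 163, 192, 187, 184, 184, 184, 183, 183, 183, 182, 183, 184, 182, 182, 180, 181, 182, 181, 181]
post region diff 233 549
scene.pkl 198.0 blocktop 182.4
scene2.pkl 191.6 blocktop 182.5
scene3.pkl 191.6 blocktop 182.5
scene4.pkl 188.0 blocktop 182.3
scene5.pkl 181.9 blocktop 182.3
scene6.pkl 178.0 blocktop 182.3
scene7.pkl 175.6 blocktop 182.4
scene8.pkl 175.5 blocktop 182.3
```

Request:
arm_command(xyz=[[-0.01, 0, 0], [-0.04, 0, 0], [-0.08, 0, -0.03], [-0.12, 0, -0.08], [-0.15, 0.02, -0.11], [-0.15, 0.06, -0.13], [-0.15, 0.1, -0.15], [-0.15, 0.15, -0.15], [-0.15, 0.2, -0.15], [-0.15, 0.24, -0.15]], twist=[[0, 0, 0], [0, 0, 0], [0, 0, 0], [0, 0, 0], [0, 0, 0], [0, 0, 0], [0, 0, 0], [0, 0, 0], [0, 0, 0], [0, 0, 0]])

```text
clock: 15.55
position: [0.3533, 0.0484, 0.1677]
tcp_rot: [-0.066, 0.703, 0.067, 0.705]
contact_force: [1.5, -1.1, -0.9]
opening: 0.0003
```

```bash
python3 - <<'E'
from g import *
from h import P,tri,D
import cv2,pickle
print(o["clock"],p,o["contact_force"])
im={n:get_image(n) for n in("scene","top")}; pickle.dump(im,open("fin.pkl","wb"))
for n,d in im.items(): cv2.imwrite(f"pics/fin_{n}.png",d["image"][:,:,::-1])
u=np.array([-.983,-.186,0]);z=np.array([0,0,1.]);v=np.cross(z,u)
# dark grip blob vs model: project grip box hull for angles, compare with dark mask
def hull(n,th,H):
    a=u*np.cos(th)+z*np.sin(th);m=z*np.cos(th)-u*np.sin(th)
    X=np.array([H+a*r+v*s+m*t for r in(.066,.1)for s in(-.011,.011)for t in(-.006,.006)])
    q=(P(n)@np.c_[X,np.ones(8)].T).T;q=q[:,:2]/q[:,2:]
    return cv2.convexHull((q*16).round().astype(np.int32))
def mask(i):  # very dark, colourless
    i=i.astype(int);return ((i.max(2)<75)&(i.max(2)-i.min(2)<22)).astype(np.uint8)
for lab,src in(("start",D),("mid",{n:pickle.load(open(n+"2.pkl","rb")) for n in im}),("now",im)):
    ms={}
    for n,(c,r) in(("scene",(252,258)),("top",(312,185))):
        M=mask(src[n]["image"]);k,L,st,ce=cv2.connectedComponentsWithStats(M)
        ok=[j for j in range(1,k) if 40<st[j,4]<700]
        j=min(ok,key=lambda j:np.hypot(*(ce[j]-[c,r])));ms[n]=(L==j);print(lab,n,ce[j].round(1),st[j])
    best=[]
    for th in np.arange(-.4,1.05,.05):
      for dx in np.arange(-.006,.0061,.003):
       for dy in(-.003,0,.003):
        s=[]
        for n in ms:
            B=np.zeros((420,560),np.uint8);cv2.fillConvexPoly(B,hull(n,th,np.array([.6145+dx,-.148+dy,.05])),1,shift=4)
            s.append((ms[n]&(B>0)).sum()/(ms[n]|(B>0)).sum())
        best.append((round(sum(s)/2,3),round(th,2),round(dx,3),dy))
    print(lab,sorted(best)[-6:])
E
```

```text
15.55 [0.35325398 0.04843559 0.16774775] [ 1.51794558 -1.12798032 -0.87288607]
start scene [252.  255.6] [245 247  16  19 178]
start top [312.1 174.6] [301 140  19  48 169]
start [(np.float64(0.557), np.float64(0.6), np.float64(0.0), 0), (np.float64(0.559), np.float64(0.5), np.float64(0.003), 0), (np.float64(0.559), np.float64(0.55), np.float64(0.0), 0), (np.float64(0.563), np.float64(0.55), np.float64(0.003), 0), (np.float64(0.563), np.float64(0.65), np.float64(0.0), 0), (np.float64(0.564), np.float64(0.6), np.float64(0.003), 0)]
mid scene [250.  257.2] [243 249  16  18 163]
mid top [312.8 177.5] [303 140  17  54 172]
mid [(np.float64(0.53), np.float64(0.35), np.float64(0.0), 0), (np.float64(0.531), np.float64(0.25), np.float64(0.003), -0.003), (np.float64(0.533), np.float64(0.3), np.float64(0.0), 0), (np.float64(0.533), np.float64(0.3), np.float64(0.003), 0), (np.float64(0.533), np.float64(0.35), np.float64(0.003), 0), (np.float64(0.538), np.float64(0.25), np.float64(0.003), 0)]
now scene [249.8 261.1] [243 254  15  16 140]
now top [312.6 178.9] [303 143  17  53 177]
now [(np.float64(0.487), np.float64(0.05), np.float64(0.003), 0), (np.float64(0.488), np.float64(-0.05), np.float64(0.0), 0), (np.float64(0.488), np.float64(-0.05), np.float64(0.003), 0), (np.float64(0.489), np.float64(-0.0), np.float64(0.003), 0), (np.float64(0.49), np.float64(-0.0), np.float64(0.0), 0), (np.float64(0.492), np.float64(-0.1), np.float64(-0.003), 0)]
```

```bash
python3 - <<'E'
import pickle,numpy as np
f=pickle.load(open("fin.pkl","rb"))
for n,R in (("scene",{"post":(292,272,312,292),"spare":(190,355,275,430),"loose":(285,208,330,238)}),("top",{"post":(136,296,152,314),"spare":(140,180,200,225),"loose":(145,332,170,352)})):
    a=pickle.load(open(n+".pkl","rb"))["image"].astype(int);b=f[n]["image"].astype(int);x=np.abs(a-b).max(2)
    for k,(r,c,r2,c2) in R.items():print(n,k,(x[r:r2,c:c2]>40).sum(),x[r:r2,c:c2].mean().round(1))
E
```

```text
scene post 0 1.4
scene spare 0 1.5
scene loose 11 4.2
top post 0 4.2
top spare 0 4.6
top loose 0 4.4
```

```bash
python3 -c "
from workcell import *
print(finish_job(),get_obs()['clock'])"
```

```text
the job is handed in; nothing more can be done
the job is handed in; nothing more can be done
```

I pushed the lever of the grey block holding the smaller post down to its stop with the closed fingers, backed the arm clear, and handed the job in at about 15.6 s.

**Lever:** Matching the black grip in both cameras puts the joint at about 0.6 rad at the start, 0.3 after the first push, and 0 ± 0.1 at the end. On the last push the lever stopped moving and the force rose sharply, which fits a rigid stop.

**Other parts:** Comparing pictures from before and after shows no change at the post or the spare lever in either view. At the larger loose post nothing changed in the top view. In the scene view 11 pixels changed; I took these for shadow and did not check further.

Two things did not fit:
- **Contact height:** The lever reached its stop with the reported tool height at 0.022 m, but I expected about 0.056 m. That gap of roughly 33 mm was there in both pushes and I could not explain it. I went by the force and the pictures instead of the reported height.
- **Force:** I pressed one step too many at the stop, so the wrist read about 41 N upward (44 N in total) at the end of that step. This is far below the 120 N wrist limit. It was meant to come through the fingertips, but if it counts as the arm or gripper body it passes the 40 N limit.

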